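# Unstack the offcuts into their fitted holders

### The job

Take the pile of three pine offcuts and a sanding block apart from the top down, one piece at a time, and lay each flat inside the corner angles of the holder that fits its outline, setting it there before you move the piece beneath it. Put the pieces down gently without dropping or tipping them, and leave the tape measure and the small tin where they are.

Things in the scene. Friction and masses are not known exactly. Their poses are not given: they have to be found in the camera images.
- offcut_thick: short thick pine block, 60 x 90 x 32 mm (x, y, z), 0.08 to 0.17 kg, the top of the pile; it lies crosswise on the sanding block. Origin: centre of the underside; z up, y along the length; a half turn about z makes no difference
- sander: brown cork sanding block, 63 x 111 x 32 mm, about 0.09 kg, second from the top; it lies crosswise on the medium offcut. Origin: centre of the underside; z up, y along the length; a half turn about z makes no difference
- offcut_medium: medium pine offcut with a dark end, 45 x 140 x 19 mm, about 0.06 kg, third from the top; it lies crosswise on the thin strip. Origin: centre of the underside; z up, y along the length; a half turn about z makes no difference
- offcut_thin: long thin pine strip, 38 x 200 x 12 mm, about 0.06 kg, the bottom of the pile, flat on the worktop (z = 0). Origin: centre of the underside; z up, y along the length; a half turn about z makes no difference
- holder_thick: fixed plywood holder for the short thick block: board 92 x 122 mm, 10 mm thick; four aluminium corner angles, 5 mm thick and 10 mm above the board, bound a pocket of 74 x 104 mm (7 mm to spare on every side); their legs are 20 mm (long sides) and 16 mm, the sides' middles are open. Origin: centre of the board's underside (pocket floor at z = +10 mm); z up, y along the length
- holder_sander: fixed plywood holder for the sanding block: board 95 x 143 mm, 10 mm thick; four aluminium corner angles, 5 mm thick and 10 mm above the board, bound a pocket of 77 x 125 mm (7 mm to spare on every side); their legs are 20 mm (long sides) and 16 mm, the sides' middles are open. Origin: centre of the board's underside (pocket floor at z = +10 mm); z up, y along the length
- holder_medium: fixed plywood holder for the medium offcut: board 77 x 172 mm, 10 mm thick; four aluminium corner angles, 5 mm thick and 10 mm above the board, bound a pocket of 59 x 154 mm (7 mm to spare on every side); their legs are 20 mm (long sides) and 16 mm, the sides' middles are open. Origin: centre of the board's underside (pocket floor at z = +10 mm); z up, y along the length
- holder_thin: fixed plywood holder for the long thin strip: board 70 x 232 mm, 10 mm thick; four aluminium corner angles, 5 mm thick and 10 mm above the board, bound a pocket of 52 x 214 mm (7 mm to spare on every side); their legs are 20 mm (long sides) and 16 mm, the sides' middles are open. Origin: centre of the board's underside (pocket floor at z = +10 mm); z up, y along the length
- tape_measure: bystander: yellow tape measure standing on the worktop, 34 x 80 x 68 mm high, loose. Origin: centre of the underside, z up
- small_tin: bystander: small red tin, 66 mm across, 46 mm high, loose. Origin: centre of the underside, z up
Not all that is in view belongs to the job. Several things have the shape of the offcut_medium; the one meant has the colours described above.

How it is judged:
By the outcome, as a careful person would: the job done as asked, in the order asked, and still so for the second after the job is handed in, with the robot touching nothing.
It also fails if it takes over 122 s, if anything falls off the work surface, if the arm or the gripper's body presses on something with over 40 N, if the wrist force passes 120 N, or if a joint passes its speed limit or range.

### The arm

A 7-joint arm with a two-finger parallel gripper is mounted at the origin on a cart in front of the work surface, level with it; the furniture and walls round the work are solid. World frame = base frame: x ahead of the robot, y to its left, z up, the work surface at z = 0. Lengths are in m, angles in rad, forces in N, time in s.
With the tool pointing down it reaches from about 0.4 to 0.875 m from the base axis. Payload 19.3 kg.
Tool frame: the origin (TCP) lies at the very end of the fingers, on their centre line; the grasp point (between the pads) lies bot.pinch_z behind it (bot.pinch_z is the distance from the TCP to the grasp point, in m); z points along the fingers, y is the line along which they close (so a half turn about z gives the same grasp; the last joint's range is limited). The gripper opens to 85 mm and grips with 20 to 120 N. Pads are 22 mm wide; open, the fingers measure 114 mm over their backs; the gripper's body (76 mm by 85 mm) begins 54 mm behind the grasp point. The pads swing forward as they close: fully open they stand 13 mm farther back than shut.
Start: joints at [1.196, 0.521, -0.036, 1.599, 0.021, 1.021, -0.113], TCP at [0.188, -0.596, 0.231] pointing down, gripper open.
Joint ranges: [-2.91, 2.91], [-0.3, 2.13], [-1.5, 1.42], [0.17, 2.43], [-1.26, 4.41], [0.16, 1.93], [-2.52, 2.52]. Speed limits (rad/s): [1.89, 1.89, 2.39, 2.39, 3.01, 3.01, 3.01].

### API

Orientations are given as [roll, pitch, yaw] about the fixed x, y, z axes, in that order (R = Rz(yaw) Ry(pitch) Rx(roll)).
In Python, from workcell import bot, grab_frame, ticket gives the robot as it stands.
- The arm moves only by the tool arm_command, never from a script. Its argument "commands" is a list of rows, each a list of 3 entries, a list of its own where there are three numbers: the shift along the world's x, y, z in mm, then the turn about the world's z in rad, then the gripper command: -1 is fully open, 1 is shut, values between are in proportion. In form: [[[tx, ty, tz], roll, fingers], ...]. A call has 1 to 20 rows; each row shifts and turns the commanded pose from where the row before left it; what a row does not reach is not made up. A row lasts 1/10 s, in which the tool goes at most 50 mm and 8.59 degrees, less where a joint would pass 70% of its speed; a pose out of reach is approached as far as the arm can. A call with a gripper value outside its range is refused whole. The fingers move at their own pace and stop on an object; "newtons" is the grip in N (left out, the last holds). Time passes only in rows, so rows that do not move let the fingers close. It gives the time, the measured TCP pose, the force, the opening and the grip force at its end, in the units of the state.
- bot.observe(): the state, without advancing time (a new reading comes with each control period).
- grab_frame(name): name is "scene" or "top"; returns a dict with "image" (384x512x3 uint8, red, green, blue), "vertical_fov" (degrees; the focal length in pixels is half the picture's height over the tangent of half this angle, whatever the lens; pixels are square), "cx", "cy" (the principal point, pixels), "R" (3x3) and "t" (3): a world point X has camera coordinates R X + t. Camera axes: x right, y down, z forward; pixel columns grow to the right and rows downward; lengths in m; the calibration is good to about 2 mm. A picture is of the moment at which its call begins. There is no depth.
- ticket.job_done(): hands the job in; it is judged then, once.
The state is a dict: "clock": time; "qpos": joint angles; "qd": joint speeds; "joint_efforts": joint torques, N m; "position": TCP position; "tool_rot": TCP orientation; "force": force on the tool from outside, world axes, zero at the start; "moment": the same for the moment, N m; "grip_width": finger opening in m; "finger_force": force on a finger pad.
Only numpy, scipy, OpenCV 4.12 (cv2) and the standard library are available. Lean on these libraries where they do the work, as an engineer would, in place of code of your own. Each camera call takes 0.05 s, during which the arm holds its last target. There are 200 camera calls.

## Working session

There is one attempt and no reset: what is moved stays moved. The work goes in short steps, Python scripts to look and compute and a tool call to move; the robot and the scene stay as the last step left them, time stands still between calls to the robot, and variables do not carry over. Pictures are saved under pics/ and viewed, at most 14 in all, crops included, and the job is handed in when it is done.

Besides the shell and the picture viewer there is one more tool, called after "Emit:" by a JSON object that holds its "api" and its "payload". arm_command: Moves the arm, as the interface text tells. Its arguments: {"type":"object","properties":{"commands":{"type":"array"},"newtons":{"type":"number"}},"required":["commands"]}

```bash
mkdir -p pics; ls; python3 - <<'E'
from workcell import bot, grab_frame
import cv2
print(bot.pinch_z, bot.observe())
for n in("scene","top"):
    f=grab_frame(n); cv2.imwrite(f"pics/{n}0.png",f["image"][:,:,::-1]); print(n,f["vertical_fov"],f["cx"],f["cy"],f["R"],f["t"], [k for k in f])
E
```

```text
pics
0.0187 {'clock': 0.0, 'qpos': array([ 1.19584133,  0.52203396, -0.03632288,  1.59998298,  0.02123344,
        1.02107231, -0.11282729]), 'qd': array([ 0.00076185,  0.00132329, -0.00088826, -0.00192952, -0.00028865,
        0.00012083, -0.00054116]), 'joint_efforts': array([-1.76368743e-03, -9.27115846e+01,  1.97728246e+00, -3.69933665e+01,
        1.74145232e-02,  8.10366852e-03, -4.52430481e-05]), 'position': array([ 0.18739653, -0.59591043,  0.23072231]), 'tool_rot': array([-3.14048711e+00,  1.08348288e-04,  3.04730904e-01]), 'force': array([ 0.3447583 ,  1.06600114, -0.7992328 ]), 'moment': array([-0.01294274,  0.01788259, -0.00967217]), 'finger_force': 0.0, 'grip_width': 0.08554104615966011}
scene 49.197763543035286 253.5223695448199 199.27931959407928 [[-0.80125677 -0.5983043  -0.00442147]
 [-0.43171126  0.58323817 -0.68808329]
 [ 0.41426196 -0.5494226  -0.72561824]] [0.44291562 0.29787967 1.13053425] ['image', 'vertical_fov', 'cx', 'cy', 'R', 't']
top 55.5927772037025 261.3838467137943 194.61332039317853 [[-0.02534036 -0.99960561 -0.01210309]
 [-0.98497677  0.0270346  -0.17055761]
 [ 0.17081755  0.00759928 -0.98527337]] [0.03351815 0.53375686 0.91825135] ['image', 'vertical_fov', 'cx', 'cy', 'R', 't']
```

View pics/scene0.png

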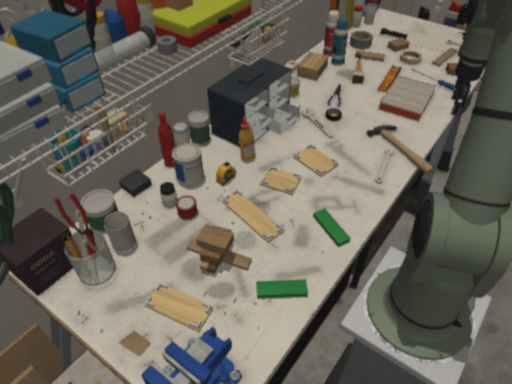

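View pics/top0.png

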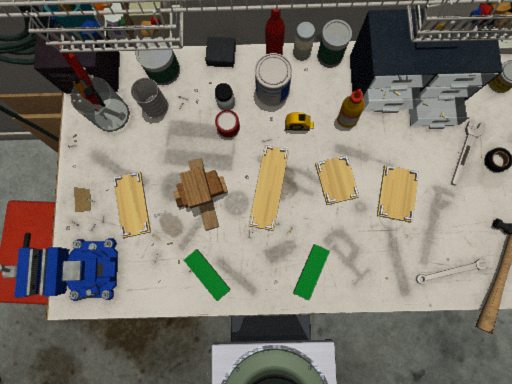

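The top view shows the pile at about (200,190). The holders are at (132,205), (269,188), (338,180) and (398,193). The green blocks at (207,275) and (311,272) have the medium offcut's shape but not its colours. The tape is at (299,121) and the tin at (227,123). In the scene view the pile is at about (213,245).

```bash
cat > h.py <<'E'
import numpy as np, cv2
from workcell import bot, grab_frame
def ray(f,uv,z):
    """pixels -> world points on plane z"""
    uv=np.atleast_2d(np.asarray(uv,float)); fl=f["image"].shape[0]/2/np.tan(np.radians(f["vertical_fov"])/2)
    d=np.c_[(uv-[f["cx"],f["cy"]])/fl,np.ones(len(uv))]@f["R"]
    c=-f["R"].T@f["t"]; return (c+d*((z-c[2])/d[:,2])[:,None])[:,:2]
def proj(f,X):
    fl=f["image"].shape[0]/2/np.tan(np.radians(f["vertical_fov"])/2)
    p=np.atleast_2d(X)@f["R"].T+f["t"]; return p[:,:2]/p[:,2:]*fl+[f["cx"],f["cy"]]
def rect(P):
    """min-area rect in mm: centre, (short,long), yaw of long axis (deg, from +y axis, ccw)"""
    (c,(w,h),a)=cv2.minAreaRect((P*1000).astype(np.float32))
    if w>h: a+=90;w,h=h,w
    return np.round(c,1),round(w,1),round(h,1),round((a+90)%180-90,1)
def up(im,k): return cv2.resize(im[:,:,::-1],None,fx=k,fy=k,interpolation=cv2.INTER_CUBIC)
E
python3 - <<'E'
from h import *
f=grab_frame("top"); im=f["image"]; hsv=cv2.cvtColor(im,cv2.COLOR_RGB2HSV)
for p in [(132,205),(269,188),(338,180),(398,193),(200,185),(208,215),(215,187),(222,187),(82,200)]: print(p,hsv[p[1],p[0]],ray(f,p,0.01))
m=cv2.inRange(hsv,(13,85,150),(28,255,255))
for c in cv2.findContours(m,0,2)[0]:
    if cv2.contourArea(c)>400: print(c.reshape(-1,2).mean(0),cv2.contourArea(c),rect(ray(f,c.reshape(-1,2),0.01)))
g=grab_frame("scene")
a=up(im[150:240,160:240],5); b=up(g["image"][215:280,180:260],5)
cv2.imwrite("pics/c1.png",np.hstack([a[:450],cv2.copyMakeBorder(b,0,450-b.shape[0],0,0,0)]))
E
```

```text
(132, 205) [ 24 120 199] [[0.5215152  0.37568909]]
(269, 188) [ 19 126 200] [[ 0.55862313 -0.00175   ]]
(338, 180) [ 19 130 180] [[ 0.57582644 -0.19274351]]
(398, 193) [ 20 133 200] [[ 0.5349259  -0.35429936]]
(200, 185) [ 16 138 139] [[0.57234873 0.18878592]]
(208, 215) [ 17 122 140] [[0.48830584 0.16664609]]
(215, 187) [ 14 156 124] [[0.56556019 0.14725633]]
(222, 187) [ 17 147  85] [[0.56502383 0.12789939]]
(82, 200) [ 20 126 128] [[0.53920972 0.51463169]]
[133.26315789 204.13684211] 1382.0 (array([525. , 379.2]), 75.8, 169.9, -79.4)
[395.27777778 195.11111111] 1437.0 (array([ 535.7, -354.7]), 93.6, 141.3, 76.9)
[334.35051546 179.09278351] 1110.0 (array([ 578.4, -189.6]), 89.9, 120.2, -78.0)
[269.37606838 189.5982906 ] 1756.0 (array([563.,  -1.]), 69.3, 229.7, 77.8)
```

View pics/c1.png

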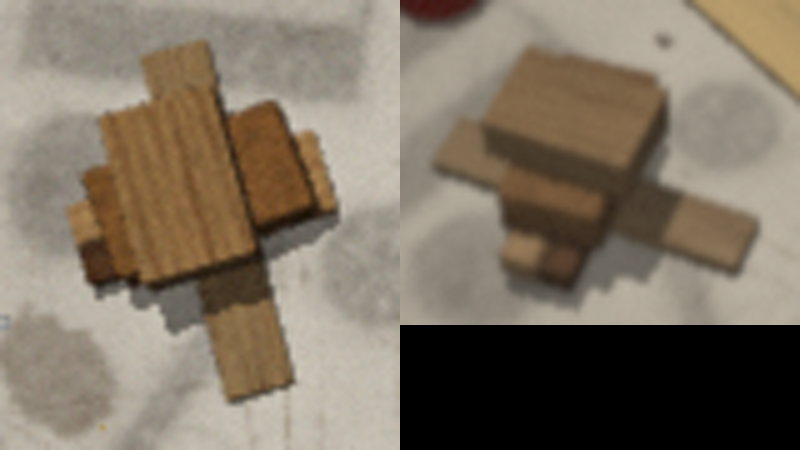

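Candidates for the pine pieces are the pile at (200,190), the green decoys at (207,275) and (311,272), and the flat brown scrap at (82,200). I choose the pile. The crop shows thick on top, then the cork sander, the medium with its dark end at lower left, and the thin strip at the bottom. Next I cast rays from the corners I read off.

```bash
cat >> h.py <<'E'
def box(c,dx,dy,z,a):
    a=np.radians(a);R=np.array([[np.cos(a),-np.sin(a)],[np.sin(a),np.cos(a)]])
    return np.c_[(np.array([[-dx,-dy],[dx,-dy],[dx,dy],[-dx,dy]])/2@R.T+c)/1000,np.full(4,z)]
E
python3 - <<'E'
from h import *
f=grab_frame("top"); g=grab_frame("scene")
print(-f["R"].T@f["t"])
cv=lambda L:np.array(L)/5-.4+[160,150]
th=ray(f,cv([(100,113),(213,88),(255,248),(148,276)]),.095)
tn=ray(f,cv([(142,58),(208,40),(293,383),(230,402)]),.012)
print("thick",rect(th));print("thin",rect(tn))
print("sander",np.round(1000*ray(f,cv([(275,102),(312,210),(85,168)]),.063)))
print("medium",np.round(1000*ray(f,cv([(317,132),(337,208),(68,207),(75,240)]),.031)))
r=rect(th);q=rect(tn)
B={"thick":(r[0],60,90,.095,r[3]),"thin":(q[0],38,200,.012,q[3])}
for n,F,(u,v,w,h) in(("t",f,(160,150,80,90)),("s",g,(180,215,80,65))):
    i=up(F["image"],5)
    for k in B: cv2.polylines(i,[np.int32(proj(F,box(*B[k]))*5+2)],True,(0,0,255),1)
    cv2.imwrite(f"pics/o{n}.png",i[v*5:(v+h)*5,u*5:(u+w)*5])
a,b=cv2.imread("pics/ot.png"),cv2.imread("pics/os.png")
cv2.imwrite("pics/o1.png",np.hstack([a,cv2.copyMakeBorder(b,0,450-b.shape[0],0,0,0)]))
E
```

```text
[0.36973402 0.01209698 0.99617057]
thick (array([553.7, 186.2]), 58.6, 89.1, -75.6)
thin (array([548.7, 179.3]), 38.1, 199.4, -75.8)
sander [[601. 141.]
 [542. 122.]
 [568. 241.]]
medium [[591. 123.]
 [549. 112.]
 [554. 258.]
 [535. 253.]]
```

View pics/o1.png

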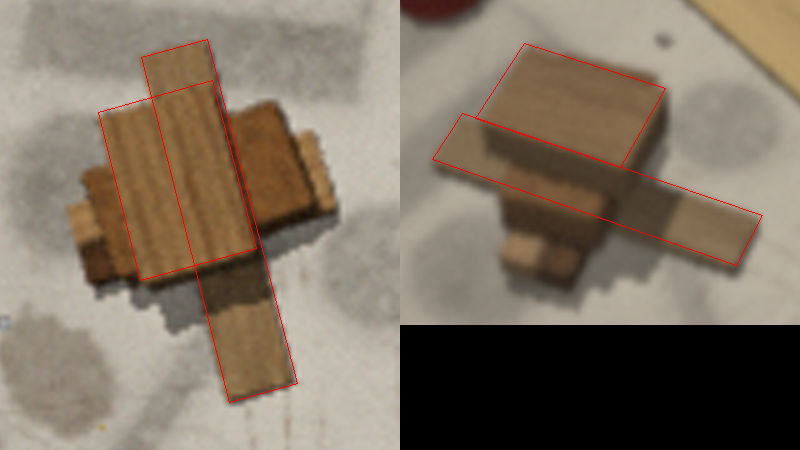

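The overlay agrees with both views to about 2 mm. I go above the thick block first.

Emit:
{"api": "arm_command", "payload": {"commands": [[[15, 33, 0], 0, -1], [[15, 33, 0], 0, -1], [[15, 33, 0], 0, -1], [[15, 33, 0], 0, -1], [[15, 33, 0], 0, -1], [[15, 33, 0], 0, -1], [[15, 33, 0], 0, -1], [[15, 33, 0], 0, -1], [[15, 33, 0], 0, -1], [[15, 33, 0], 0, -1], [[15, 33, 0], 0, -1], [[15, 33, 0], 0, -1], [[15, 33, 0], 0, -1], [[15, 33, 0], 0, -1], [[15, 33, 0], 0, -1], [[15, 33, 0], 0, -1], [[15, 33, 0], 0, -1], [[15, 33, 0], 0, -1], [[15, 33, 0], 0, -1], [[15, 33, 0], 0, -1]], "newtons": 40}}

```text
clock: 2.3
position: [0.488, 0.0652, 0.2314]
tool_rot: [3.141, -0.0, 0.305]
force: [1.3, -0.8, 0.7]
grip_width: 0.0853
finger_force: 0.0
```

Emit:
{"api": "arm_command", "payload": {"commands": [[[16, 30, -10], 0, -1], [[16, 30, -20], -0.02, -1], [[17, 31, -20], -0.02, -1], [[17, 31, -20], -0.013, -1], [[0, 0, -20], 0, -1], [[0, 0, 0], 0, -1], [[0, 0, 0], 0, -1]]}}

```text
clock: 3.0
position: [0.5534, 0.1853, 0.1416]
tool_rot: [3.141, 0.001, 0.251]
force: [-0.9, 0.6, 0.5]
grip_width: 0.0854
finger_force: 0.0
```

```bash
python3 - <<'E'
from h import *
s=bot.observe(); print(s["position"],s["tool_rot"])
f=grab_frame("top"); g=grab_frame("scene")
b=up(g["image"][190:280,170:260],5);a=up(f["image"][140:230,160:230],5)
cv2.imwrite("pics/d1.png",np.hstack([a,b]))
E
```

```text
[0.55341775 0.1852761  0.14159511] [3.14127670e+00 6.22946153e-04 2.51376957e-01]
```

View pics/d1.png

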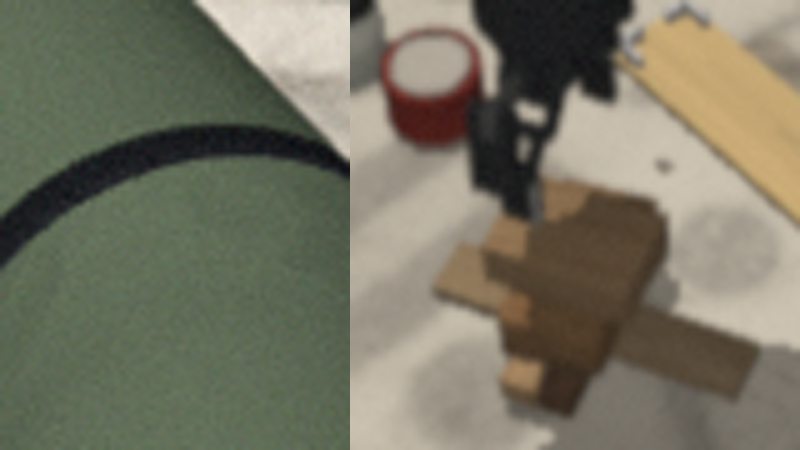

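The picture shows the fingers straddling the block, the tip near crop pixel (530,200). I descend and grip.

Emit:
{"api": "arm_command", "payload": {"commands": [[[0, 1, -20], 0, -1], [[0, 0, -20], 0, -1], [[0, 0, -15], 0, -1], [[0, 0, -12], 0, -1], [[0, 0, -8], 0, -1], [[0, 0, 0], 0, -0.2], [[0, 0, 0], 0, 0], [[0, 0, 0], 0, 0.4], [[0, 0, 0], 0, 0.4], [[0, 0, 0], 0, 1], [[0, 0, 0], 0, 1], [[0, 0, 0], 0, 1]], "newtons": 40}}

```text
clock: 4.3
position: [0.5539, 0.1869, 0.0669]
tool_rot: [-3.142, -0.001, 0.252]
force: [-0.8, -0.8, 7.6]
grip_width: 0.0594
finger_force: 44.1
```

Emit:
{"api": "arm_command", "payload": {"commands": [[[0, 0, 3], 0, 1], [[0, 0, 8], 0, 1], [[0, 0, 15], 0, 1], [[0, 0, 25], 0, 1], [[0, 0, 30], 0, 1], [[0, 0, 20], 0, 1], [[0, 0, 0], 0, 1]]}}

```text
clock: 5.0
position: [0.5549, 0.1874, 0.1712]
tool_rot: [-3.141, -0.005, 0.252]
force: [0.4, -0.1, -1.9]
grip_width: 0.0594
finger_force: 43.5
```

```bash
python3 - <<'E'
from h import *
f=grab_frame("top"); g=grab_frame("scene")
b=up(g["image"][150:290,160:290],4)
cv2.imwrite("pics/e1.png",b)
E
```

```text
(no output)
```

View pics/e1.png

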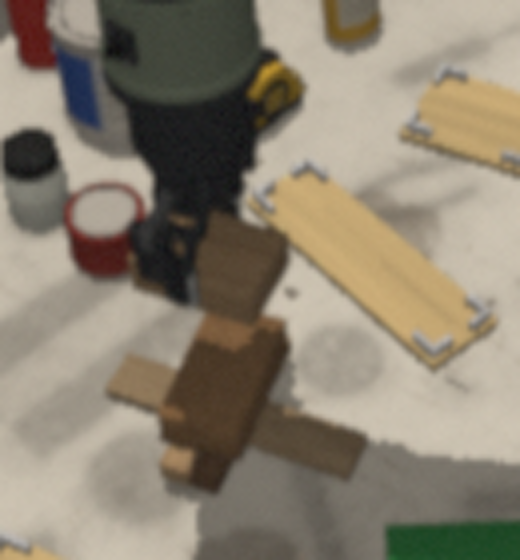

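The thick block is held level (crop ~ (240,260)) and the sander is undisturbed. I carry it to its holder.

Emit:
{"api": "arm_command", "payload": {"commands": [[[2, -20, 0], 0, 1], [[2, -30, 0], 0, 1], [[2, -35, 0], 0, 1], [[2, -35, 0], 0, 1], [[2, -35, 0], -0.01, 1], [[2, -35, 0], -0.01, 1], [[2, -35, 0], -0.01, 1], [[2, -35, 0], -0.013, 1], [[2, -35, 0], 0, 1], [[2, -35, 0], 0, 1], [[2, -30, -10], 0, 1], [[2, -17, -20], 0, 1], [[0, 0, -30], 0, 1], [[0, 0, -30], 0, 1], [[0, 0, -20], 0, 1], [[0, 0, -10], 0, 1], [[0, 0, 0], 0, 1]]}}

```text
clock: 6.8
position: [0.5766, -0.1898, 0.0458]
tool_rot: [-3.14, 0.002, 0.209]
force: [0.6, 0.3, -1.8]
grip_width: 0.0593
finger_force: 43.5
```

```bash
python3 - <<'E'
from h import *
f=grab_frame("top"); g=grab_frame("scene")
print(proj(g,[.578,-.19,.02]))
u,v=proj(g,[.578,-.19,.04])[0].astype(int)
print(u,v);cv2.imwrite("pics/p1.png",up(g["image"][v-50:v+40,u-50:u+50],6))
E
```

```text
[[280.34808709 177.3810809 ]]
280 173
```

View pics/p1.png

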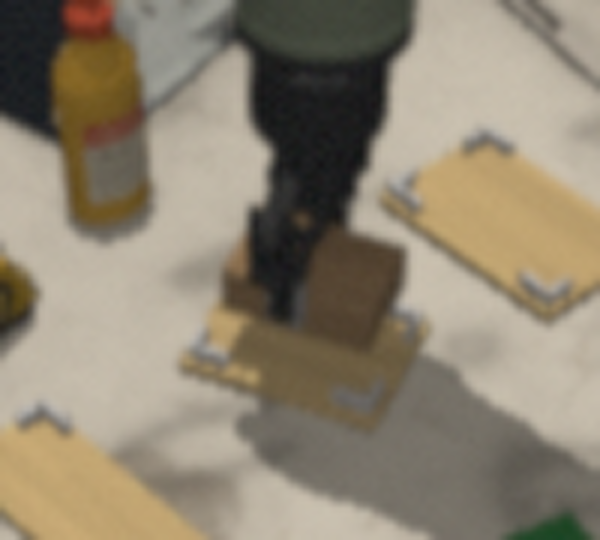

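The block hovers over its holder, aligned with the board (crop ~(340,300)). I lower it and release.

Emit:
{"api": "arm_command", "payload": {"commands": [[[2, 0, -12], 0, 1], [[0, 0, -10], 0, 1], [[0, 0, -5], 0, 1], [[0, 0, -3], 0, 1], [[0, 0, -1], 0, 1], [[0, 0, 0], 0, 1], [[0, 0, 0], 0, 1]]}}

```text
clock: 7.6
position: [0.5797, -0.1902, 0.0166]
tool_rot: [3.141, -0.0, 0.209]
force: [1.2, -0.6, -1.3]
grip_width: 0.0593
finger_force: 43.5
```

Emit:
{"api": "arm_command", "payload": {"commands": [[[-1, 0, -1], 0, 1], [[0, 0, -1], 0, 1], [[0, 0, 0], 0, 1]]}}

```text
clock: 7.9
position: [0.5785, -0.1902, 0.0142]
tool_rot: [-3.142, 0.0, 0.209]
force: [0.4, 0.6, -1.2]
grip_width: 0.0591
finger_force: 43.5
```

Emit:
{"api": "arm_command", "payload": {"commands": [[[0, 0, -1], 0, 1], [[0, 0, -0.5], 0, 1], [[0, 0, 0], 0, 1]]}}

```text
clock: 8.2
position: [0.5786, -0.1902, 0.013]
tool_rot: [3.142, -0.0, 0.209]
force: [-1.8, 0.5, 4.0]
grip_width: 0.0595
finger_force: 43.9
```

Contact. I release and retreat.

Emit:
{"api": "arm_command", "payload": {"commands": [[[0, 0, 0], 0, 0.2], [[0, 0, 0], 0, -0.5], [[0, 0, 0], 0, -0.75], [[0, 0, 0], 0, -0.8], [[0, 0, 0], 0, -0.8], [[0, 0, 10], 0, -0.8], [[0, 0, 20], 0, -0.8], [[0, 0, 35], 0, -1], [[0, 0, 40], 0, -1], [[0, 0, 40], 0, -1]]}}

```text
clock: 9.2
position: [0.5783, -0.1901, 0.16]
tool_rot: [-3.141, -0.0, 0.209]
force: [0.4, -0.1, -0.0]
grip_width: 0.0856
finger_force: 0.0
```

```bash
python3 - <<'E'
from h import *
f=grab_frame("top"); g=grab_frame("scene")
a=up(f["image"][150:240,160:240],5)
u,v=280,173; b=cv2.resize(up(g["image"][v-35:v+25,u-35:u+35],5),None,fx=1,fy=1)
cv2.imwrite("pics/c2.png",np.hstack([a,cv2.copyMakeBorder(b,0,450-b.shape[0],0,0,0)]))
E
```

```text
(no output)
```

View pics/c2.png

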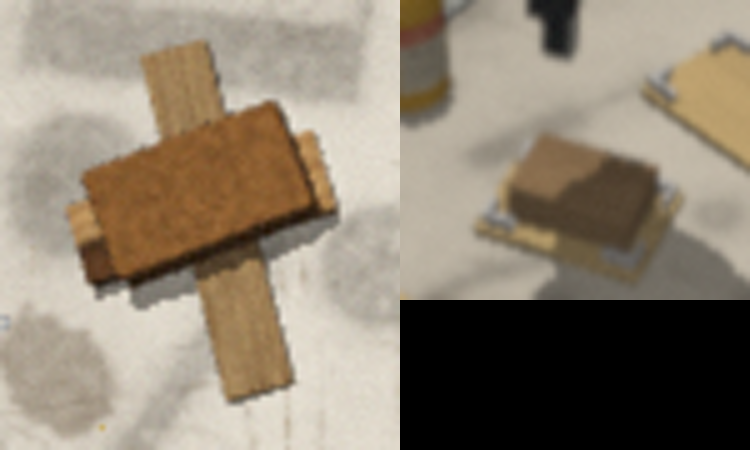

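The thick block sits inside its angles. The sander's top corners in the crop are (83,172), (275,102), (312,208) and (121,276).

```bash
python3 - <<'E'
from h import *
f=grab_frame("top")
cv=lambda L:np.array(L)/5-.4+[160,150]
print(rect(ray(f,cv([(83,172),(275,102),(312,208),(121,276)]),.063)), bot.observe()["tool_rot"][2])
E
```

```text
(array([555.1, 181.9]), 60.4, 106.8, 18.5) 0.20850446555442015
```

Emit:
{"api": "arm_command", "payload": {"commands": [[[-2, 20, 0], 0.1, -1], [[-2, 30, 0], 0.14, -1], [[-2, 30, 0], 0.14, -1], [[-2, 30, 0], 0.14, -1], [[-2, 30, 0], 0.14, -1], [[-2, 30, 0], 0.14, -1], [[-2, 30, 0], 0.14, -1], [[-2, 30, 0], 0.14, -1], [[-2, 30, 0], 0.14, -1], [[-2, 30, 0], 0.14, -1], [[-2, 30, 0], 0.14, -1], [[-1, 30, 0], 0.14, -1], [[0, 22, 0], 0.1, -1], [[0, 0, -20], 0, -1], [[0, 0, -20], 0, -1], [[0, 0, 0], 0, -1]]}}

```text
clock: 10.95
position: [0.554, 0.1812, 0.1154]
tool_rot: [-3.137, -0.0, 1.949]
force: [-0.5, 0.7, 0.3]
grip_width: 0.0854
finger_force: 0.0
```

Emit:
{"api": "arm_command", "payload": {"commands": [[[1, 1, -10], -0.055, -1], [[0, 0, -25], 0, -1], [[0, 0, -20], 0, -1], [[0, 0, -15], 0, -1], [[0, 0, 0], 0, -1], [[0, 0, 0], 0, -1]]}}

```text
clock: 11.55
position: [0.5567, 0.183, 0.0485]
tool_rot: [3.141, -0.0, 1.894]
force: [0.9, 0.3, 0.3]
grip_width: 0.0853
finger_force: 0.0
```

Emit:
{"api": "arm_command", "payload": {"commands": [[[-1, -1, -7], 0, -1], [[0, 0, -6], 0, -1], [[0, 0, 0], 0, -0.2], [[0, 0, 0], 0, 0], [[0, 0, 0], 0, 0.3], [[0, 0, 0], 0, 0.4], [[0, 0, 0], 0, 1], [[0, 0, 0], 0, 1], [[0, 0, 0], 0, 1]], "newtons": 40}}

```text
clock: 12.45
position: [0.5557, 0.1819, 0.035]
tool_rot: [3.141, -0.0, 1.894]
force: [-1.5, 0.4, 5.5]
grip_width: 0.0626
finger_force: 44.1
```

Emit:
{"api": "arm_command", "payload": {"commands": [[[0, 0, 3], 0, 1], [[0, 0, 8], 0, 1], [[0, 0, 20], 0, 1], [[0, 0, 35], 0, 1], [[0, 0, 35], 0, 1], [[0, -15, 0], -0.08, 1], [[-1, -30, 0], -0.12, 1], [[-1, -30, 0], -0.12, 1], [[-1, -30, 0], -0.12, 1], [[-1, -30, 0], -0.12, 1], [[-1, -30, 0], -0.12, 1], [[-1, -30, 0], -0.12, 1], [[-1, -30, 0], -0.12, 1], [[-1, -30, 0], -0.12, 1], [[-1, -30, 0], -0.12, 1], [[-1, -30, 0], -0.12, 1], [[-1, -30, 0], -0.12, 1], [[-1, -30, 0], -0.12, 1], [[-1, -30, 0], -0.12, 1], [[-1, -30, 0], -0.12, 1]]}}

```text
clock: 14.45
position: [0.5414, -0.2543, 0.1364]
tool_rot: [-3.141, -0.001, 0.129]
force: [0.4, -0.3, -0.8]
grip_width: 0.0623
finger_force: 43.9
```

Emit:
{"api": "arm_command", "payload": {"commands": [[[-2, -30, 0], -0.12, 1], [[-2, -30, 0], -0.12, 1], [[-1, -26, 0], -0.123, 1], [[0, -15, -10], 0, 1], [[0, 0, -25], 0, 1], [[0, 0, -25], 0, 1], [[0, 0, -20], 0, 1], [[0, 0, -10], 0, 1], [[0, 0, 0], 0, 1], [[0, 0, 0], 0, 1]]}}

```text
clock: 15.45
position: [0.537, -0.3541, 0.0464]
tool_rot: [-3.141, -0.001, -0.228]
force: [0.7, 1.0, -0.3]
grip_width: 0.0623
finger_force: 43.8
```

```bash
python3 - <<'E'
from h import *
g=grab_frame("scene")
u,v=proj(g,[.536,-.355,.04])[0].astype(int)
cv2.imwrite("pics/p2.png",up(g["image"][v-50:v+40,u-50:u+50],6))
E
```

```text
(no output)
```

View pics/p2.png

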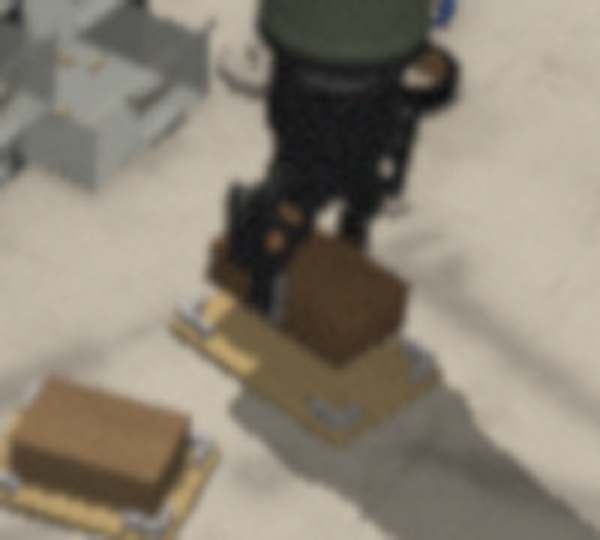

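The sander is aligned above its holder (crop ~(320,300)). I lower it.

Emit:
{"api": "arm_command", "payload": {"commands": [[[-1, -1, -14], 0, 1], [[0, 0, -9], 0, 1], [[0, 0, -5], 0, 1], [[0, 0, -2], 0, 1], [[0, 0, -1], 0, 1], [[0, 0, 0], 0, 1], [[0, 0, 0], 0, 1]]}}

```text
clock: 16.2
position: [0.5357, -0.3553, 0.0151]
tool_rot: [3.141, -0.0, -0.229]
force: [-0.8, 0.1, -0.2]
grip_width: 0.0621
finger_force: 43.8
```

Emit:
{"api": "arm_command", "payload": {"commands": [[[0, 0, -1], 0, 1], [[0, 0, -0.7], 0, 1], [[0, 0, 0], 0, 1]]}}

```text
clock: 16.5
position: [0.5357, -0.3553, 0.014]
tool_rot: [3.141, -0.001, -0.229]
force: [-3.6, 2.5, 13.1]
grip_width: 0.0621
finger_force: 45.3
```

Emit:
{"api": "arm_command", "payload": {"commands": [[[0, 0, 0], 0, 0.2], [[0, 0, 0], 0, -0.5], [[0, 0, 0], 0, -0.75], [[0, 0, 0], 0, -0.8], [[0, 0, 0], 0, -0.8], [[0, 0, 10], 0, -0.8], [[0, 0, 20], 0, -0.8], [[0, 0, 35], 0, -1], [[0, 0, 40], 0, -1], [[0, 0, 0], 0, -1]]}}

```text
clock: 17.5
position: [0.5378, -0.3566, 0.124]
tool_rot: [3.139, -0.007, -0.23]
force: [0.3, -0.5, -0.5]
grip_width: 0.0852
finger_force: 0.0
```

```bash
python3 - <<'E'
from h import *
f=grab_frame("top"); g=grab_frame("scene")
a=up(f["image"][150:240,160:240],5)
u,v=proj(g,[.536,-.355,.04])[0].astype(int); b=up(g["image"][v-35:v+25,u-35:u+35],5)
cv2.imwrite("pics/c3.png",np.hstack([a,cv2.copyMakeBorder(b,0,450-b.shape[0],0,0,0)]))
E
```

```text
(no output)
```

View pics/c3.png

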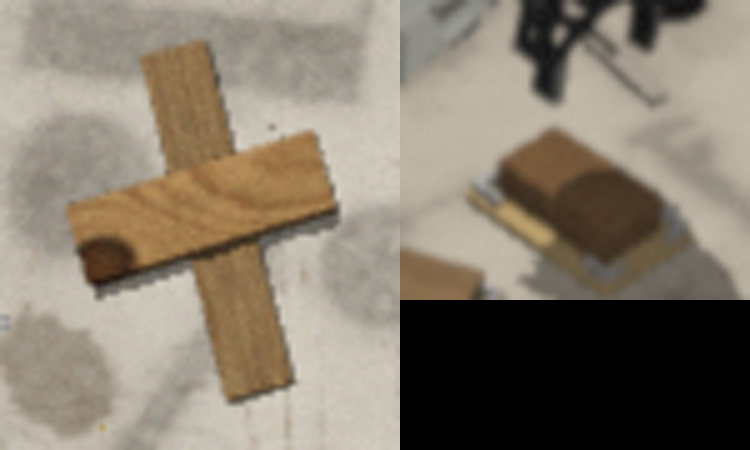

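The sander is seated. The medium's top corners in the crop are (68,207), (315,131), (337,206) and (93,281).

```bash
python3 - <<'E'
from h import *
f=grab_frame("top")
cv=lambda L:np.array(L)/5-.4+[160,150]
print(rect(ray(f,cv([(68,207),(315,131),(337,206),(93,281)]),.031)))
E
```

```text
(array([551.8, 184.6]), 43.4, 139.3, 16.0)
```

Emit:
{"api": "arm_command", "payload": {"commands": [[[0, 15, 10], 0.08, -1], [[1, 30, 0], 0.12, -1], [[1, 30, 0], 0.12, -1], [[1, 30, 0], 0.12, -1], [[1, 30, 0], 0.12, -1], [[1, 30, 0], 0.12, -1], [[1, 30, 0], 0.12, -1], [[1, 30, 0], 0.12, -1], [[1, 30, 0], 0.12, -1], [[1, 30, 0], 0.12, -1], [[1, 30, 0], 0.12, -1], [[1, 30, 0], 0.12, -1], [[1, 30, 0], 0.12, -1], [[1, 30, 0], 0.12, -1], [[1, 30, 0], 0.12, -1], [[1, 30, 0], 0.12, -1], [[1, 30, 0], 0.12, -1], [[0, 30, 0], 0.08, -1], [[0, 15, -10], 0, -1], [[0, 0, 0], 0, -1]]}}

```text
clock: 19.65
position: [0.5501, 0.187, 0.1163]
tool_rot: [-3.139, -0.002, 1.854]
force: [0.5, -0.4, 0.3]
grip_width: 0.0855
finger_force: 0.0
```

Emit:
{"api": "arm_command", "payload": {"commands": [[[0, 0, -25], 0, -1], [[0, 0, -25], 0, -1], [[0, 0, -20], 0, -1], [[0, 0, -15], 0, -0.6], [[0, 0, 0], 0, -0.6], [[0, 0, 0], 0, -0.6]]}}

```text
clock: 20.25
position: [0.5516, 0.1846, 0.0334]
tool_rot: [-3.141, -0.0, 1.85]
force: [0.2, -0.7, 0.2]
grip_width: 0.068
finger_force: 0.0
```

Centred. I go down to TCP z ≈ 15.5 mm and close gently.

Emit:
{"api": "arm_command", "payload": {"commands": [[[0, 0, -10], 0, -0.6], [[0, 0, -8], 0, -0.6], [[0, 0, 0], 0, -0.4], [[0, 0, 0], 0, -0.1], [[0, 0, 0], 0, 0.1], [[0, 0, 0], 0, 0.4], [[0, 0, 0], 0, 1], [[0, 0, 0], 0, 1], [[0, 0, 0], 0, 1]], "newtons": 35}}

```text
clock: 21.15
position: [0.5517, 0.1849, 0.0153]
tool_rot: [3.141, 0.0, 1.851]
force: [-0.3, 0.0, 6.7]
grip_width: 0.0443
finger_force: 36.3
```

Emit:
{"api": "arm_command", "payload": {"commands": [[[0, 0, 3], 0, 1], [[0, 0, 7], 0, 1], [[0, 0, 20], 0, 1], [[0, 0, 30], 0, 1], [[0, 0, 30], 0, 1], [[-3, 17, 0], 0.12, 1], [[-2, 17, 0], 0.12, 1], [[-2, 17, 0], 0.12, 1], [[-2, 17, 0], 0.12, 1], [[-2, 17, 0], 0.12, 1], [[-3, 17, 0], 0.12, 1], [[-2, 17, 0], 0.12, 1], [[-2, 17, 0], 0.12, 1], [[-2, 17, 0], 0.12, 1], [[-3, 17, 0], 0.12, 1], [[-2, 17, 0], 0.12, 1], [[-2, 7, 0], 0.12, 1], [[0, 0, 0], 0.037, 1], [[0, 0, 0], 0, 1]]}}

```text
clock: 23.05
position: [0.5244, 0.3789, 0.1053]
tool_rot: [3.142, -0.0, -2.955]
force: [0.4, 0.1, -0.6]
grip_width: 0.0442
finger_force: 35.9
```

```bash
python3 - <<'E'
from h import *
f=grab_frame("top");g=grab_frame("scene")
u,v=proj(g,[.525,.379,.06])[0].astype(int)
a=up(f["image"][150:240,160:240],5)
cv2.imwrite("pics/p3.png",np.hstack([a,up(g["image"][v-50:v+40,u-40:u+40],5)]))
E
```

```text
(no output)
```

View pics/p3.png

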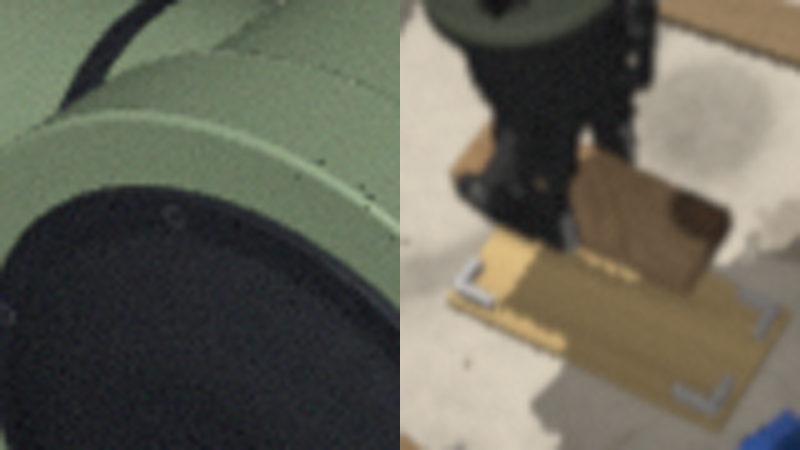

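The medium is held level and parallel to its holder (crop right half, ~(600,220)). I lower it.

Emit:
{"api": "arm_command", "payload": {"commands": [[[0, 0, -15], 0, 1], [[0, 0, -25], 0, 1], [[0, 0, -20], 0, 1], [[0, 0, -14], 0, 1], [[0, 0, -8], 0, 1], [[0, 0, -4], 0, 1], [[0, 0, -2], 0, 1], [[0, 0, -1], 0, 1], [[0, 0, 0], 0, 1], [[0, 0, 0], 0, 1]]}}

```text
clock: 24.15
position: [0.5247, 0.3789, 0.0165]
tool_rot: [3.141, 0.001, -2.955]
force: [0.8, -0.2, -1.0]
grip_width: 0.0441
finger_force: 35.9
```

Emit:
{"api": "arm_command", "payload": {"commands": [[[0, 0, -1], 0, 1], [[0, 0, -1], 0, 1], [[0, 0, -1], 0, 1], [[0, 0, 0], 0, 1]]}}

```text
clock: 24.55
position: [0.5246, 0.3788, 0.0134]
tool_rot: [-3.141, 0.0, -2.956]
force: [-1.3, -1.2, 5.2]
grip_width: 0.0441
finger_force: 36.6
```

Emit:
{"api": "arm_command", "payload": {"commands": [[[0, 0, 0], 0, 0.1], [[0, 0, 0], 0, -0.2], [[0, 0, 0], 0, -0.4], [[0, 0, 0], 0, -0.5], [[0, 0, 0], 0, -0.5], [[0, 0, 10], 0, -0.5], [[0, 0, 20], 0, -0.5], [[0, 0, 35], 0, -1], [[0, 0, 35], 0, -1]]}}

```text
clock: 25.45
position: [0.5242, 0.379, 0.1158]
tool_rot: [3.141, 0.0, -2.955]
force: [0.9, 0.2, 1.2]
grip_width: 0.0854
finger_force: 0.0
```

Emit:
{"api": "arm_command", "payload": {"commands": [[[2, -25, 0], 0, -1], [[2, -40, 0], 0.03, -1], [[2, -40, 0], 0.032, -1], [[2, -40, 0], 0, -1], [[2, -40, 0], 0, -1], [[2, -40, 0], 0, -1], [[2, -40, 0], 0, -1], [[2, -40, 0], 0, -1], [[2, -40, 0], 0, -1], [[2, -40, 0], 0, -1], [[2, -40, 0], 0, -1], [[2, -40, 0], 0, -1], [[0, -35, 0], 0, -1], [[0, 0, 0], 0, -1]]}}

```text
clock: 26.85
position: [0.5484, -0.1265, 0.114]
tool_rot: [-3.139, -0.0, -2.9]
force: [0.8, -0.2, 0.8]
grip_width: 0.0852
finger_force: 0.0
```

```bash
python3 - <<'E'
from h import *
f=grab_frame("top"); im=f["image"]; hsv=cv2.cvtColor(im,cv2.COLOR_RGB2HSV)
m=cv2.inRange(hsv,(8,75,40),(28,255,255)); m[:, :155]=0; m[:,240:]=0; m[:140]=0;m[245:]=0
for c in cv2.findContours(m,0,1)[0]:
    if cv2.contourArea(c)>200: print(c.reshape(-1,2).mean(0),cv2.contourArea(c),rect(ray(f,c.reshape(-1,2),0.012)))
cv2.imwrite("pics/c4.png",up(im[145:245,100:240],5))
print(bot.observe()["position"],bot.observe()["tool_rot"])
E
```

```text
[202.76875 193.5125 ] 882.0 (array([549.5, 180.9]), 37.1, 199.2, -76.0)
[ 0.54855978 -0.12348198  0.11427583] [-3.14038859e+00  5.19242952e-04 -2.89732138e+00]
```

View pics/c4.png

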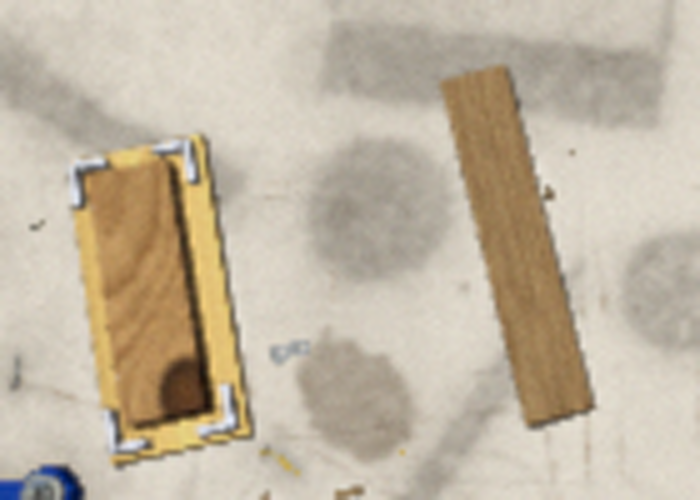

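The medium lies inside its angles, with the visible offset being parallax. The strip is undisturbed, centred at crop (517,245).

Emit:
{"api": "arm_command", "payload": {"commands": [[[0, 25, 0], 0, -1], [[0, 40, 0], 0, -1], [[0, 40, 0], 0, -0.5], [[0, 40, 0], 0, -0.5], [[0, 40, 0], 0, -0.5], [[0, 40, 0], 0, -0.5], [[0, 40, 0], 0, -0.5], [[1, 29, -10], 0, -0.5], [[0, 10, -20], 0, -0.5], [[0, 0, -30], 0, -0.5], [[0, 0, -20], 0, -0.5], [[0, 0, -12], 0, -0.5], [[0, 0, 0], 0, -0.5], [[0, 0, 0], 0, -0.5]]}}

```text
clock: 28.3
position: [0.5497, 0.1835, 0.0222]
tool_rot: [3.141, 0.001, -2.893]
force: [0.9, -0.2, 0.6]
grip_width: 0.0642
finger_force: 0.0
```

Emit:
{"api": "arm_command", "payload": {"commands": [[[0, -2.5, -8], 0, -0.5], [[0, 0, -7], 0, -0.5], [[0, 0, -4], 0, -0.5], [[0, 0, 0], 0, -0.2], [[0, 0, 0], 0, 0], [[0, 0, 0], 0, 0.2], [[0, 0, 0], 0, 0.5], [[0, 0, 0], 0, 1], [[0, 0, 0], 0, 1], [[0, 0, 0], 0, 1]], "newtons": 35}}

```text
clock: 29.3
position: [0.5496, 0.1805, 0.0024]
tool_rot: [3.142, 0.0, -2.893]
force: [-2.6, -0.4, 6.0]
grip_width: 0.0367
finger_force: 35.8
```

Emit:
{"api": "arm_command", "payload": {"commands": [[[0, 0, 3], 0, 1], [[0, 0, 7], 0, 1], [[0, 0, 20], 0, 1], [[0, 0, 30], 0, 1], [[0, 0, 20], 0, 1], [[1, -15, 0], -0.04, 1], [[2, -25, 0], -0.07, 1], [[2, -25, 0], -0.07, 1], [[2, -25, 0], -0.07, 1], [[2, -25, 0], -0.07, 1], [[2, -25, 0], -0.07, 1], [[2, -25, 0], -0.07, 1], [[0, -16, 0], 0, 1], [[0, 0, -10], 0, 1], [[0, 0, -20], 0, 1], [[0, 0, 0], 0, 1], [[0, 0, 0], 0, 1]]}}

```text
clock: 31.0
position: [0.5622, 0.0003, 0.052]
tool_rot: [3.141, -0.001, 2.932]
force: [0.9, 0.2, -0.4]
grip_width: 0.0373
finger_force: 35.3
```

```bash
python3 - <<'E'
from h import *
g=grab_frame("scene")
u,v=proj(g,[.563,-.001,.04])[0].astype(int)
cv2.imwrite("pics/p4.png",up(g["image"][v-50:v+40,u-50:u+50],6))
E
```

```text
(no output)
```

View pics/p4.png

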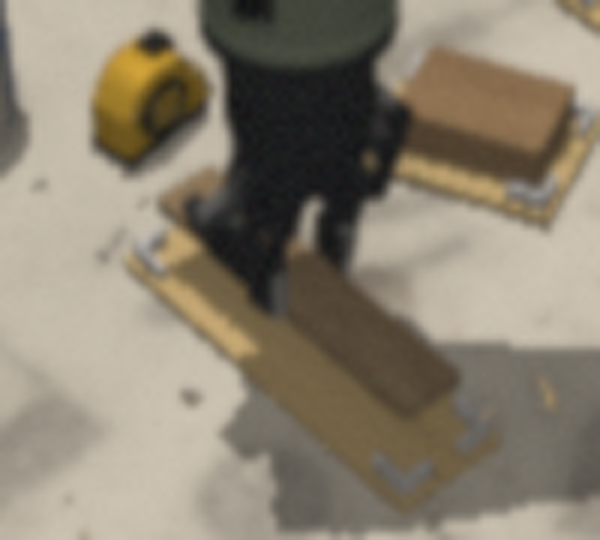

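The strip is aligned over its holder (crop ~(320,300)). I lower it.

Emit:
{"api": "arm_command", "payload": {"commands": [[[1, -1, -12], 0, 1], [[0, 0, -12], 0, 1], [[0, 0, -7], 0, 1], [[0, 0, -3], 0, 1], [[0, 0, -2], 0, 1], [[0, 0, -1], 0, 1], [[0, 0, 0], 0, 1], [[0, 0, 0], 0, 1]]}}

```text
clock: 31.85
position: [0.5637, -0.0017, 0.0153]
tool_rot: [3.142, 0.0, 2.93]
force: [-1.1, -0.1, -0.1]
grip_width: 0.0369
finger_force: 35.4
```

Emit:
{"api": "arm_command", "payload": {"commands": [[[0, 0, -1], 0, 1], [[0, 0, -1], 0, 1], [[0, 0, -1], 0, 1], [[0, 0, 0], 0, 1]]}}

```text
clock: 32.25
position: [0.5636, -0.0018, 0.0124]
tool_rot: [-3.141, 0.0, 2.93]
force: [-1.7, -0.3, 8.7]
grip_width: 0.0366
finger_force: 36.3
```

Emit:
{"api": "arm_command", "payload": {"commands": [[[0, 0, 0], 0, 0.2], [[0, 0, 0], 0, 0], [[0, 0, 0], 0, -0.2], [[0, 0, 0], 0, -0.3], [[0, 0, 0], 0, -0.3], [[0, 0, 10], 0, -0.3], [[0, 0, 20], 0, -0.3], [[0, 0, 35], 0, -0.5], [[0, 0, 35], 0, -0.5], [[0, 0, 35], 0, -0.5], [[0, 30, 20], 0, -0.5], [[0, 40, 0], 0, -0.5], [[0, 40, 0], 0, -0.5], [[0, 40, 0], 0, -0.5], [[0, 40, 0], 0, -0.5], [[0, 0, 0], 0, -0.5]]}}

```text
clock: 33.85
position: [0.5621, 0.1946, 0.1684]
tool_rot: [3.138, -0.0, 2.937]
force: [-0.9, 0.1, 0.2]
grip_width: 0.0641
finger_force: 0.0
```

```bash
python3 - <<'E'
from h import *
f=grab_frame("top"); cv2.imwrite("pics/z.png",up(f["image"][90:250,225:425],4))
E
```

```text
(no output)
```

View pics/z.png

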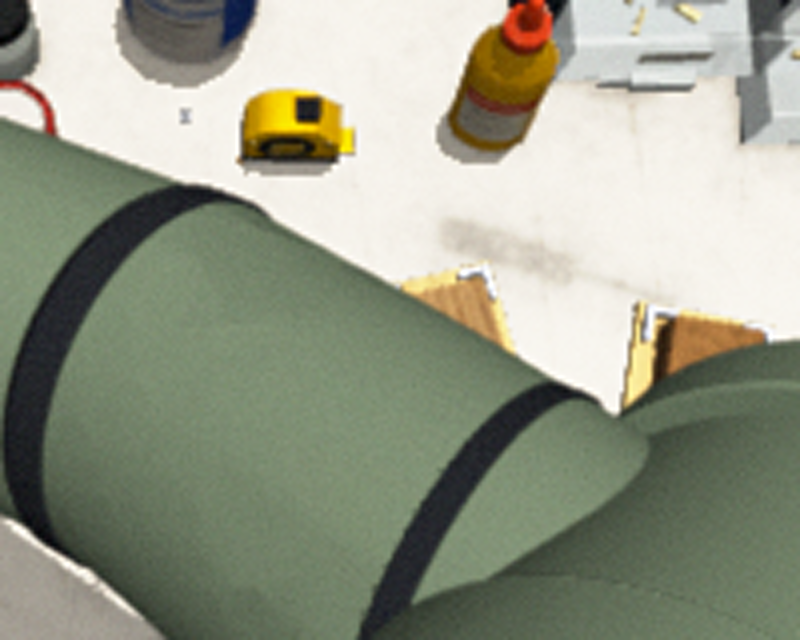

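The arm hides the strip here; tape and tin are unmoved. I check the strip numerically from the scene camera.

```bash
python3 - <<'E'
from h import *
g=grab_frame("scene"); im=g["image"]; hsv=cv2.cvtColor(im,cv2.COLOR_RGB2HSV)
q=np.int32(proj(g,box((563,-1),70,232,.01,77.8))); roi=np.zeros(im.shape[:2],np.uint8); cv2.fillPoly(roi,[q],255); roi=cv2.dilate(roi,np.ones((9,9)))
for w in (-90,-60,-30,0,30,60,90):
    a=np.radians(77.8+90); p=np.array([.563,-.001])+w/1000*np.array([np.cos(a),np.sin(a)])
    print(w,[tuple(int(k) for k in hsv[tuple(proj(g,np.r_[p+s/1000*np.array([np.cos(a-np.pi/2),np.sin(a-np.pi/2)]),.02])[0].round().astype(int)[::-1])]) for s in(-30,-20,-10,0,10,20,30)])
E
```

```text
-90 [(18, 18, 170), (17, 88, 134), (16, 93, 140), (18, 93, 140), (17, 94, 141), (18, 86, 115), (18, 23, 136)]
-60 [(19, 64, 186), (18, 100, 160), (16, 93, 140), (16, 92, 138), (17, 92, 142), (18, 96, 112), (19, 105, 195)]
-30 [(19, 78, 163), (18, 101, 162), (17, 94, 136), (17, 94, 141), (17, 90, 141), (18, 99, 119), (19, 105, 195)]
0 [(19, 79, 164), (18, 98, 159), (17, 93, 137), (16, 94, 141), (16, 93, 145), (18, 101, 111), (19, 105, 196)]
30 [(18, 73, 172), (18, 103, 163), (17, 93, 142), (17, 99, 137), (17, 94, 146), (17, 97, 108), (19, 105, 200)]
60 [(19, 62, 189), (18, 103, 161), (17, 95, 139), (17, 91, 145), (17, 95, 145), (18, 101, 114), (19, 105, 201)]
90 [(19, 29, 191), (17, 96, 151), (17, 96, 138), (17, 95, 140), (17, 92, 152), (17, 83, 102), (18, 46, 173)]
```

```bash
python3 -c "
from workcell import ticket; print(ticket.job_done())"
```

```text
the job is handed in; nothing more can be done
None
```

All four pieces were set in their holders from the top down, the tape measure and tin were left alone, and the job was handed in at about 34 s; the strip's final seating was checked only by sampling scene-camera pixels because the arm hid it from the top view.

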